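# Open a sample carrier's gate and hold it wide for unloading

### The job

Get the sample carrier ready for me to slide its rack of vials out: pull the loose white end panel up out of its slots just behind the gate and stand it fully down in the empty slots at the carrier's other end, without knocking the rack about. Then squeeze the two grey tabs of the lock on the corner post together until its bolt is fully back (it stays back), and pinch the two tabs on the gate itself together to swing the gate out past its half-open detent until it stands about square to where it was closed. A spring pulls the gate back, so finish while still holding it wide open, and leave the beaker, the timer and the marker where they are.

Things in the scene. Friction and masses are not known exactly. Their poses are not given: they have to be found in the camera images.
- carrier: Sample carrier, fixed: open aluminium tray 241 x 120 mm, walls 70 mm high. Origin: worktop, under the middle; inside floor at z = 10 mm. Own -x points out of the gate end (x = -118 mm), +x to the closed rear end (123 mm), +y to the hinge side, -y to the latch side, nearer the robot. Handles on the long sides reach y = +-80 mm at z = 50 mm; the lock juts out to y = -112 mm beside the gate.
- panel: Loose end panel, white, 0.06 to 0.12 kg, standing in the front slots. Origin: middle of its bottom edge; x across its thickness (along carrier x), y along its width, z up. Board 4 mm thick, 108 wide, 72 high; above it a tongue 60 mm wide rises to 136 mm, its top 23 mm a grip edge 9 mm thick in x: pinch that from above, across x. Goes in either way round.
- front_slot (a point): Where the panel's origin sits at the start, on the carrier's floor between the front pair of slots (carrier x = -88 mm).
- rear_slot (a point): Where the panel's origin belongs at the end: carrier floor, x = 110, y = 0 mm, between the rear slots in the side walls. Slots are 7 mm wide and 112 mm apart at their floors; their ribs reach z = 66 mm, with flared lips to z = 73 mm, 14 mm wide at the mouth. A panel lifted by 75 mm clears them, the rack and the walls.
- rack: Moulded rack full of vials, 184 x 96 x 36 mm, loose on the carrier's floor between the two slot pairs. Origin: middle of its underside.
- lock_fixed_tab (a point): Lock on the carrier's corner post, latch side: middle of the outer face (towards carrier -y) of its fixed grey finger tab, at the height to grip (z = 102 mm). Both lock tabs are 22 mm wide (carrier x), 6 mm thick (y), tops at z = 112 mm, free of anything below down to z = 80 mm.
- lock_moving_tab (a point): Middle of the outer face (towards carrier +y) of the lock's moving grey tab, z = 102 mm, straight across from the fixed tab: 36 mm from it when locked, 24 mm when squeezed fully. It carries the lock's bolt.
- lock (a joint): Travel of the lock's moving tab and bolt: about 0 locked, 0.012 m fully squeezed (bolt out of the gate's keeper from 0.009). Slides towards carrier -y; stiff (4 N) and stays where it is left.
- gate_moving_tab (a point): Squeeze latch on the gate's outer face: middle of the outer face (towards the gate's free end) of its moving grey tab, 10 mm below the top. With the gate shut at carrier (-130, -34, 102) mm. Tabs are 22 mm wide across the gate's plane, 6 mm thick along it, nothing beside them down to z = 78 mm. It carries the gate's bolt.
- gate_fixed_tab (a point): Middle of the outer face (towards the hinge) of the gate's fixed grey tab; with the gate shut: carrier (-130, 2, 102) mm. The two outer faces are 36 mm apart, 24 mm when squeezed fully. Turns with the gate.
- trigger (a joint): Travel of the gate's moving tab towards the fixed one: 0 at rest, 0.012 m fully squeezed (bolt clear of the post from 0.010). A spring returns it: 4 N at first, 9 N fully squeezed; pinch with 20 to 35 N.
- gate_hinge (a point): Point on the gate's vertical hinge axis, z = 102 mm (carrier x = -112 mm, y = 61 mm). The gate is 72 mm high and its free end lies 129 mm from the axis with the bolt.
- gate (a joint): Gate angle, rad: 0 shut, growing as it swings out, clockwise seen from above; stop at 1.75. A spring closes it (1 N at the tabs when shut, 3 N wide open). A sprung detent resists from 0.3 to 0.9 (about 7 N at the tabs); let go beyond it, the gate falls back to about 0.85 and rests there. Locked, it moves less than 0.05.
- beaker: Bystander: glass beaker, 52 mm wide, 68 mm high. Origin under its middle.
- lab_timer: Bystander: white timer, 62 x 66 x 18 mm. Origin under its middle.
- marker: Bystander: black felt marker lying flat, 134 mm long. Origin under its middle.
There are look-alikes about, which are no part of the job. Of the things that look like the panel, the larger one is meant.

How it is judged:
On the way, in this order (a step that is already met when the one before it is completed fails the run):
1. the panel is lifted clear of its slots (z of panel in the frame of carrier above 0.076 m), for 0.05 s.
2. the panel stands fully down in the rear slots, let go (x of panel in the frame of carrier between 0.1055 and 0.1145 m and z of panel in the frame of carrier below 0.0135 m and angle between panel's own z axis and vertical below 0.08 rad and contact force between the fingers and panel below 0.1 N), for 0.2 s.
3. the lock is squeezed until its bolt is back (value of joint lock above 0.0095 m), for 0.1 s.
4. the gate's own tabs are pinched and its bolt drawn (value of joint trigger above 0.009 m), for 0.1 s.
5. the gate is swung past its half-open detent (value of joint gate above 1 rad), for 0.1 s.
At the end, for the whole second after the job is handed in: The fingers hold the gate open at 1.3 rad (75 degrees) or more, the lock's bolt is back (9.5 mm or more), the panel stands upright, let go, in the rear slots with its bottom within 3.5 mm of the floor, and the rack is within 20 mm of where it stood (all of step 2 and value of joint gate above 1.3 rad and contact force between the fingers and gate above 1 N and value of joint lock above 0.0095 m and linear speed of panel below 0.02 m/s and distance of rack from where it was at the start of the episode below 0.02 m); the arm keeps its last pose, push and grip.
It fails at once if a bystander is shoved (more than 25 mm) (distance of any of beaker, lab_timer, marker from where it was at the start of the episode above 0.025 m).
It fails at once if the rack of vials is knocked (more than 20 mm or tipped) (distance of rack from where it was at the start of the episode above 0.02 m or angle between rack's own z axis and vertical above 0.15 rad).
It also fails if it takes over 54 s, if anything falls off the work surface, if the arm or the gripper's body presses on something with over 40 N, if the wrist force passes 120 N, or if a joint passes its speed limit or range.

### The arm

A 7-joint arm with a two-finger parallel gripper is mounted at the origin on a cart in front of the work surface, level with it; the furniture and walls round the work are solid. World frame = base frame: x ahead of the robot, y to its left, z up, the work surface at z = 0. Lengths are in m, angles in rad, forces in N, time in s.
With the tool pointing down it reaches from about 0.4 to 0.75 m from the base axis. Payload 19.5 kg.
Tool frame: the origin (TCP) lies midway between the tips of the shut fingers; the grasp point (between the pads) lies 19 mm behind it; z points along the fingers, y is the line along which they close (so a half turn about z gives the same grasp; the last joint's range is limited). The gripper opens to 85 mm and grips with 20 to 120 N. Pads are 22 mm wide; open, the fingers measure 114 mm over their backs; the gripper's body (76 mm by 85 mm) begins 54 mm behind the grasp point. The pads swing forward as they close: fully open they stand 13 mm farther back than shut.
Start: joints at [1.206, 0.707, -0.028, 1.485, 0.022, 0.951, -0.075], TCP at [0.182, -0.545, 0.231] pointing down, gripper open.
Joint ranges: [-2.71, 2.71], [-0.32, 2.16], [-1.57, 1.52], [0, 2.45], [-1.46, 4.6], [0, 2.02], [-2.83, 2.83]. Speed limits (rad/s): [1.89, 1.89, 2.57, 2.57, 3.01, 3.01, 3.01].

### API

Orientations are given as a unit quaternion [x, y, z, w].
In Python, from bench import * gives the robot as it stands.
- The arm moves only by the tool apply_moves, never from a script. Its argument "moves" is a list of rows, each an object of numbers: "x", "y", "z": the shift along the world's x, y, z in mm; "twist": the turn about the world's z in degrees. A call has 1 to 12 rows; each row shifts and turns the commanded pose from where the row before left it; what a row does not reach is not made up. A row lasts 1/12 s, in which the tool goes at most 41.7 mm and 7.16 degrees, less where a joint would pass 70% of its speed; a pose out of reach is approached as far as the arm can. A call is refused whole if a number of a shift passes 41.7 or a number of a turn 7.16, either way. A call with a gripper value outside its range is refused whole. "fingers" is the opening, from 0 (shut) to 1 (fully open), set as the call begins (left out, the last holds). The fingers move at their own pace and stop on an object; the grip force is fixed at half the most. Time passes only in rows, so rows that do not move let the fingers close. It gives the time, the measured TCP pose, the force, the opening and the grip force at its end, in the units of the state.
- get_obs(): the state, without advancing time (a new reading comes with each control period).
- read_camera(name): name is "scene" or "top" or "wrist"; returns the picture (420x560x3 uint8, red, green, blue); there is no depth.
- calibration(name): a dict with "camera_matrix" (3x3 intrinsics, pixels), "view" (4x4, takes a point from world to camera coordinates); the wrist camera has in their place "mount" (4x4, takes a point from camera to tool coordinates, whose origin is the TCP and whose axes are the flange's). Camera axes: x right, y down, z forward; pixel columns grow to the right and rows downward; lengths in m; the calibration is good to about 2 mm. A picture is of the moment at which its call begins: read the wrist's pose just before it. calibration takes no time and is no camera call.
- sign_off(): hands the job in; it is judged then, once.
The state is a dict: "time_s": time; "q": joint angles; "qvel": joint speeds; "effort": joint torques, N m; "tcp_pos": TCP position; "ee_rot": TCP orientation; "ft_force": force on the tool from outside, world axes, zero at the start; "ft_torque": the same for the moment, N m; "opening": finger opening in m; "finger_force": force on a finger pad.
Only numpy, scipy, OpenCV 4.12 (cv2) and the standard library are available. Lean on these libraries where they do the work, as an engineer would, in place of code of your own. Each camera call takes 0.05 s, during which the arm holds its last target. There are 200 camera calls.

## Working session

There is one attempt and no reset: what is moved stays moved. The work goes in short steps, Python scripts to look and compute and a tool call to move; the robot and the scene stay as the last step left them, time stands still between calls to the robot, and variables do not carry over. Pictures are saved under pics/ and viewed, at most 10 in all, crops included, and the job is handed in when it is done.

Besides the shell and the picture viewer there is one more tool, called after "Emit:" as a command line: name --argument value ..., lists and objects as JSON in quotes. apply_moves: Moves the arm, as the interface text tells. Its arguments: {"type":"object","properties":{"moves":{"type":"array"},"fingers":{"type":"number"}},"required":["moves"]}

```bash
mkdir -p pics; ls; cat > h.py <<'E'
from bench import *
import numpy as np, cv2
def snap(n,f):
    im=read_camera(n); cv2.imwrite('pics/'+f,cv2.cvtColor(im,cv2.COLOR_RGB2BGR)); return im
def ray(n,u,v):
    c=calibration(n);K=np.array(c['camera_matrix']);V=np.array(c['view'])
    R=V[:3,:3];t=V[:3,3];return -R.T@t, R.T@np.linalg.solve(K,[u,v,1.])
def onz(n,u,v,z):
    o,d=ray(n,u,v);return o+d*(z-o[2])/d[2]
def proj(n,p):
    c=calibration(n);K=np.array(c['camera_matrix']);V=np.array(c['view'])
    q=K@(V[:3,:3]@np.array(p)+V[:3,3]);return q[:2]/q[2]
E
python3 - <<'E'
from h import *
a=snap('scene','s0.png');b=snap('top','t0.png')
print(get_obs())
for n in('scene','top'):print(calibration(n))
E
```

```text
pics
{'time_s': 0.1, 'q': array([ 1.20629649,  0.70701703, -0.02760803,  1.48493786,  0.02199468,
        0.95088524, -0.07549894]), 'qvel': array([-0.0003772 , -0.00180971, -0.00024531, -0.00165445, -0.00208833,
       -0.00021457,  0.00040899]), 'effort': array([ 2.73338555e-03, -8.84285903e+01,  1.23677049e+00, -2.36456180e+01,
        1.69590052e-02,  4.93328960e-03, -1.02593192e-04]), 'tcp_pos': array([ 0.18232985, -0.54508883,  0.23089131]), 'ee_rot': array([ 9.87003964e-01,  1.60695211e-01, -9.01770790e-05, -4.63907752e-04]), 'ft_force': array([0.02809508, 1.07681757, 0.49423466]), 'ft_torque': array([-0.00418487, -0.0191277 , -0.01240428]), 'finger_force': 0.0, 'opening': 0.08572434226972461}
{'camera_matrix': array([[478.35685949,   0.        , 278.35737723],
       [  0.        , 478.35685949, 203.81522683],
       [  0.        ,   0.        ,   1.        ]]), 'view': array([[-0.49746767, -0.86742955, -0.00958651,  0.41111642],
       [-0.3770785 ,  0.22617905, -0.89813965,  0.24400395],
       [ 0.78124114, -0.44318057, -0.4396058 ,  0.60086356],
       [ 0.        ,  0.        ,  0.        ,  1.        ]])}
{'camera_matrix': array([[413.48664424,   0.        , 277.45499707],
       [  0.        , 413.48664424, 205.43943728],
       [  0.        ,   0.        ,   1.        ]]), 'view': array([[-0.01466068, -0.9994739 ,  0.0289307 ,  0.13861492],
       [-0.99340641,  0.01126922, -0.11409077,  0.55260558],
       [ 0.11370472, -0.03041259, -0.993049  ,  1.06515005],
       [ 0.        ,  0.        ,  0.        ,  1.        ]])}
```

View pics/s0.png

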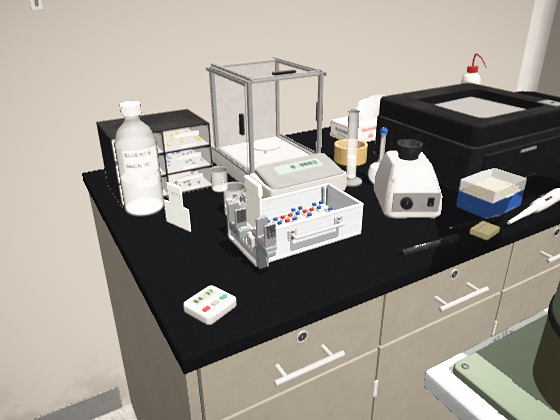

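View pics/t0.png

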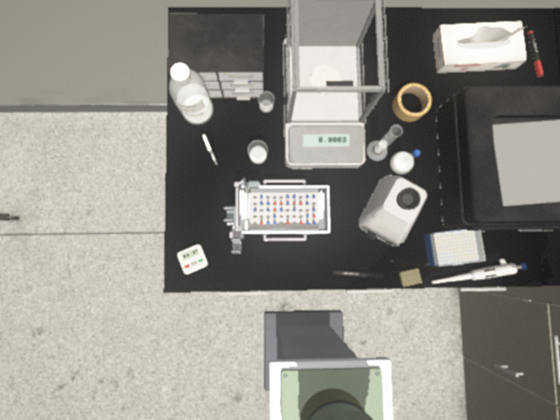

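Two panels are visible: one in the carrier (scene ≈(254,195), top ≈(246,208)) and a free-standing one (scene ≈(178,207), top ≈(209,149)). The one in the carrier's front slots fits the description. I'll confirm that in an enlarged crop.

```bash
python3 - <<'E'
import cv2,numpy as np
t=cv2.imread('pics/t0.png')[172:262,218:343]; s=cv2.imread('pics/s0.png')[160:280,160:370]
t=cv2.resize(t,None,fx=6,fy=6,interpolation=cv2.INTER_CUBIC)
s=cv2.resize(s,None,fx=3.8,fy=3.8,interpolation=cv2.INTER_CUBIC)
cv2.imwrite('pics/t0c.png',t);cv2.imwrite('pics/s0c.png',s);print(t.shape,s.shape)
E
```

```text
(540, 750, 3) (456, 798, 3)
```

View pics/t0c.png

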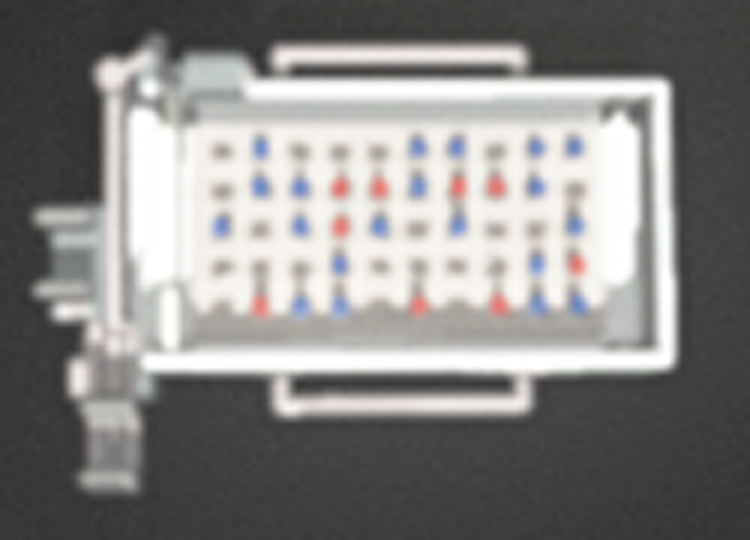

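View pics/s0c.png

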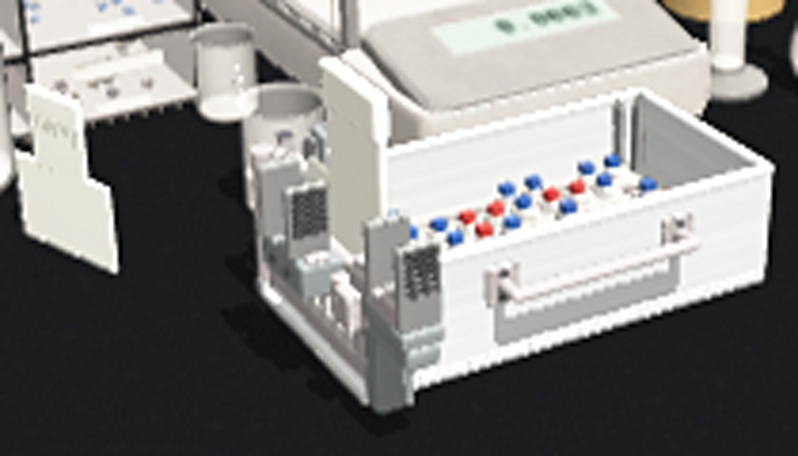

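The crops confirm it. The larger panel stands in the carrier's front slots behind the gate (tongue at scene crop ≈(355,130)). The smaller, free-standing look-alike is at ≈(65,180). The lock is at top crop ≈(110,450), the gate tabs at ≈(65,215) and (65,300), and the rear slots at ≈(622,115) and (622,330). Next I'll fit the carrier's rim.

```bash
cat > fit.py <<'E'
from h import *
g=cv2.cvtColor(cv2.imread('pics/t0.png'),cv2.COLOR_BGR2GRAY).astype(float)
def cross(prof,pos):  # prof from wall outward; half-level crossing
    hi=prof[:3].max(); lo=prof[-1]; h=(hi+lo)/2
    i=np.where(prof<h)[0]; i=i[i>np.argmax(prof[:3])][0]
    f=(prof[i-1]-h)/(prof[i-1]-prof[i]); return pos[i-1]+f*(pos[i]-pos[i-1])
up=[];lo=[];re=[]
for u in range(268,302):
    r=np.arange(187,182,-1); up.append(onz('top',u,cross(g[r,u],r),.07)[:2])
    r=np.arange(231,236); lo.append(onz('top',u,cross(g[r,u],r),.07)[:2])
for v in range(190,229):
    c=np.arange(328,333); re.append(onz('top',cross(g[v,c],c),v,.07)[:2])
def line(p):
    x=cv2.fitLine(np.float32(p),cv2.DIST_HUBER,0,.001,.001).ravel();return x[:2],x[2:]
L=[line(x) for x in(up,lo,re)]
for d,p in L: print(np.degrees(np.arctan2(d[1],d[0])),p)
E
python3 fit.py
python3 - <<'E'
from h import *
for n in('top','scene'):print(n,ray(n,278,204)[0])
E
```

```text
89.43141 [0.60306764 0.10323863]
89.29633 [0.47771746 0.1115476 ]
-0.011421248 [ 0.5360894  -0.00095463]
top [0.42988153 0.16470853 1.11678316]
scene [-0.17289357  0.567717    0.4872339 ]
```

Emit:
apply_moves --moves '[{"x": 8, "y": 31, "z": 8, "twist": -1.6}, {"x": 10, "y": 31, "z": 8, "twist": -1.6}, {"x": 12, "y": 31, "z": 8, "twist": -1.6}, {"x": 15, "y": 31, "z": 8, "twist": -1.6}, {"x": 15, "y": 31, "z": 8, "twist": -1.6}, {"x": 15, "y": 31, "z": 8, "twist": -1.6}, {"x": 15, "y": 31, "z": 8, "twist": -1.6}, {"x": 15, "y": 31, "z": 8, "twist": -1.6}, {"x": 15, "y": 31, "z": 8, "twist": -1.6}, {"x": 15, "y": 31, "z": 8, "twist": -1.6}, {"x": 15, "y": 31, "z": 8, "twist": -1.6}, {"x": 15, "y": 31, "z": 0, "twist": -1.4}]'

```text
time_s: 1.1
tcp_pos: [0.348, -0.1718, 0.3203]
ee_rot: [1.0, -0.005, 0.001, 0.0]
ft_force: [1.1, -0.2, -0.5]
opening: 0.0856
finger_force: 0.0
```

```bash
python3 - <<'E'
from h import *
print(np.round(calibration('wrist')['mount'],4),calibration('wrist')['camera_matrix'])
E
```

```text
[[ 4.000e-04 -9.443e-01 -3.292e-01  8.490e-02]
 [ 1.000e+00  0.000e+00  1.100e-03  5.000e-04]
 [-1.000e-03 -3.292e-01  9.443e-01 -1.424e-01]
 [ 0.000e+00  0.000e+00  0.000e+00  1.000e+00]] [[299.60295894   0.         275.05588345]
 [  0.         299.60295894 205.16433093]
 [  0.           0.           1.        ]]
```

Emit:
apply_moves --moves '[{"x": 16, "y": 31, "z": -2}, {"x": 16, "y": 31, "z": -2}, {"x": 16, "y": 31, "z": -2}, {"x": 16, "y": 31, "z": -2}, {"x": 16, "y": 31, "z": -2}, {"x": 16, "y": 31, "z": -2}, {"x": 16, "y": 31, "z": -2}, {"x": 16, "y": 31, "z": -2}, {"x": 16, "y": 31, "z": -2}, {"x": 16, "y": 31, "z": -2}, {"x": 16, "y": 26, "z": 0}, {"x": 16, "y": 10}]'

```text
schema error: expected keys x, y, z, twist
```

```bash
cat >> h.py <<'E'
from scipy.spatial.transform import Rotation as Rn
def wsnap(f):
    o=get_obs(); im=snap('wrist',f); np.savez('pics/'+f+'.npz',p=o['tcp_pos'],q=o['ee_rot']); print(o['time_s'],o['tcp_pos'],o['ee_rot'],o['opening']); return im
def won(f,u,v,z):
    d=np.load('pics/'+f+'.npz'); c=calibration('wrist');M=np.array(c['mount']);K=np.array(c['camera_matrix'])
    R=Rn.from_quat(d['q']).as_matrix(); o=d['p']+R@M[:3,3]; w=R@M[:3,:3]@np.linalg.solve(K,[u,v,1.])
    return o+w*(z-o[2])/w[2]
def wproj(f,p):
    d=np.load('pics/'+f+'.npz'); c=calibration('wrist');M=np.array(c['mount']);K=np.array(c['camera_matrix'])
    R=Rn.from_quat(d['q']).as_matrix(); q=M[:3,:3].T@(R.T@(np.array(p)-d['p'])-M[:3,3]); q=K@q; return q[:2]/q[2]
E
python3 - <<'E'
from h import *
wsnap('w1.png')
E
```

```text
1.1 [ 0.34800458 -0.17175856  0.32034132] [ 9.99986328e-01 -5.17390105e-03  7.26769189e-04  2.17044335e-04] 0.0855819800320589
```

View pics/w1.png

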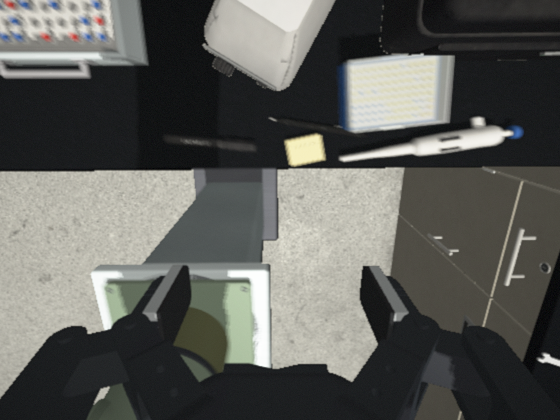

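That move call was refused because some rows lacked keys, so this wrist view is from midway. It shows the carrier corner at top left, ≈(145,65), and the marker at ≈(210,143). I'll resend with full rows.

Emit:
apply_moves --moves '[{"x": 16, "y": 31, "z": -2, "twist": 0}, {"x": 16, "y": 31, "z": -2, "twist": 0}, {"x": 16, "y": 31, "z": -2, "twist": 0}, {"x": 16, "y": 31, "z": -2, "twist": 0}, {"x": 16, "y": 31, "z": -2, "twist": 0}, {"x": 16, "y": 31, "z": -2, "twist": 0}, {"x": 16, "y": 31, "z": -2, "twist": 0}, {"x": 16, "y": 31, "z": -2, "twist": 0}, {"x": 16, "y": 31, "z": -2, "twist": 0}, {"x": 16, "y": 31, "z": -2, "twist": 0}, {"x": 16, "y": 26, "z": 0, "twist": 0}, {"x": 16, "y": 10, "z": 0, "twist": 0}]'

```text
time_s: 2.15
tcp_pos: [0.5393, 0.1769, 0.2986]
ee_rot: [1.0, -0.002, -0.001, -0.001]
ft_force: [-1.8, -0.4, -0.3]
opening: 0.0856
finger_force: 0.0
```

```bash
python3 - <<'E'
from h import *
wsnap('w2.png')
E
```

```text
2.15 [0.53929413 0.17688605 0.29862035] [ 9.99996817e-01 -2.33491405e-03 -6.48579365e-04 -7.02285867e-04] 0.08557763435361705
```

View pics/w2.png

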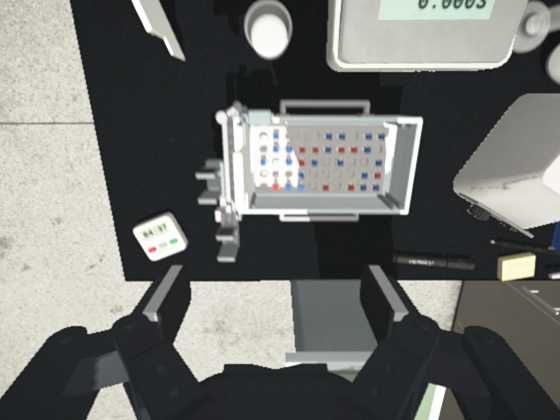

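The wrist view shows the carrier from (217,100) to (420,215), with the gate tabs at ≈(207,180), the lock at ≈(228,235), the timer at (160,237), the beaker at (268,35) and the marker at (433,262). I'll enlarge the carrier.

```bash
python3 - <<'E'
import cv2
t=cv2.imread('pics/w2.png')[96:271,186:436]
cv2.imwrite('pics/w2c.png',cv2.resize(t,None,fx=3.2,fy=3.2,interpolation=cv2.INTER_CUBIC))
E
```

```text
(no output)
```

View pics/w2c.png

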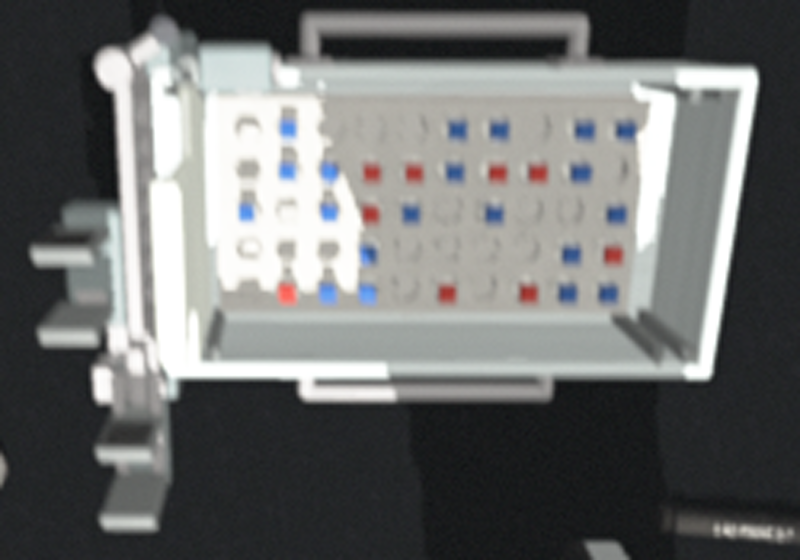

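```bash
python3 - <<'E'
from h import *
F='w2.png'
def w(cx,cy,z):
    return np.round(won(F,186+(cx+.5)/3.2-.5,96+(cy+.5)/3.2-.5,z)*1000,1)[:2]
for n,a in dict(rearfar=(757,68,.07),rearnear=(712,379,.07),gripfar=(165,180,.146),gripnear=(188,376,.146),
 fixlock=(130,523,.112),movlock=(126,453,.112),gfix=(63,254,.112),gmov=(70,338,.112),wallnearL=(200,378,.07),hinge=(115,65,.08)).items(): print(n,w(*a))
T=lambda cx,cy,z:np.round(onz('top',218+(cx+.5)/6-.5,172+(cy+.5)/6-.5,z)*1000,1)[:2]
print('top')
for n,a in dict(rearfar=(668,80,.07),rearnear=(675,366,.07),fixlock=(108,481,.112),gfix=(62,217,.112),gmov=(70,310,.112),gripfar=(150,110,.146),gripnear=(150,283,.146)).items(): print(n,T(*a))
x0,y0,a=.542,.122,np.radians(-90.5)
def W(x,y,z): return [x0+np.cos(a)*x-np.sin(a)*y,y0+np.sin(a)*x+np.cos(a)*y,z]
print('pred')
for n,p in dict(rearfar=(.123,.06,.07),rearnear=(.123,-.06,.07),gripfar=(-.088,.03,.146),gripnear=(-.088,-.03,.146),gfix=(-.130,-.001,.112),gmov=(-.130,-.031,.112),fix=(-.13,-.109,.112)).items():
    q=W(*p); print(n,np.round(np.array(q)*1000,1),(wproj(F,q)-[186,96])*3.2,(proj('top',q)-[218,172])*6)
E
```

```text
rearfar [605.    1.1]
rearnear [4.813e+02 2.000e-01]
gripfar [576.7 213.3]
gripnear [512.3 208.7]
fixlock [438.5 237.3]
movlock [468.4 237.1]
gfix [545.4 254.6]
gmov [514.3 254.6]
wallnearL [482.6 212.2]
hinge [607.5 237.8]
top
rearfar [ 6.014e+02 -6.000e-01]
rearnear [478.8  -0. ]
fixlock [433.8 236.5]
gfix [540.6 254.8]
gmov [502.8 251.6]
gripfar [579.  217.1]
gripnear [510.5 217.4]
pred
rearfar [600.9  -1.5  70. ] [761.30349351  78.13096819] [667.65376012  78.55049024]
rearnear [480.9  -0.5  70. ] [712.45513895 378.63751659] [673.38528243 358.55241692]
gripfar [572.8 209.7 146. ] [176.06430522 191.58643413] [166.18932101 122.88659415]
gripnear [512.8 210.3 146. ] [182.10133442 373.72632902] [165.7583063  274.47069148]
gfix [542.1 252.  112. ] [ 70.11819459 261.98976776] [ 66.36661538 210.74685413]
gmov [512.1 252.3 112. ] [ 75.87667565 342.57051482] [ 65.81829622 284.3922001 ]
fix [434.1 252.9 112. ] [ 89.41785175 532.05765124] [ 64.37504176 478.23728494]
```

Emit:
apply_moves --moves '[{"x": 4, "y": 19, "z": 0, "twist": 0}, {"x": 0, "y": 19, "z": -20, "twist": 0}, {"x": 0, "y": 0, "z": -30, "twist": 0}, {"x": 0, "y": 0, "z": -30, "twist": 0}, {"x": 0, "y": 0, "z": -30, "twist": 0}, {"x": 0, "y": 0, "z": -10, "twist": 0}, {"x": 0, "y": 0, "z": 0, "twist": 0}, {"x": 0, "y": 0, "z": 0, "twist": 0}]' --fingers 0.6

```text
time_s: 2.87
tcp_pos: [0.5437, 0.2107, 0.1801]
ee_rot: [1.0, -0.005, 0.0, -0.0]
ft_force: [-0.2, 0.2, 0.1]
opening: 0.0507
finger_force: 0.0
```

```bash
python3 - <<'E'
from h import *
wsnap('w3.png');snap('scene','s3.png')
w=cv2.imread('pics/w3.png'); s=cv2.resize(cv2.imread('pics/s3.png')[120:290,190:370],None,fx=2.47,fy=2.47)
s=s[:420]; h=np.hstack([w[:,100:450],s[:, :445]]); cv2.imwrite('pics/c3.png',h); print(h.shape)
E
```

```text
2.8667 [0.54374587 0.21070097 0.18013518] [ 9.99989836e-01 -4.50321695e-03  1.92923616e-04 -1.04271707e-04] 0.05070473761108073
(420, 795, 3)
```

View pics/c3.png

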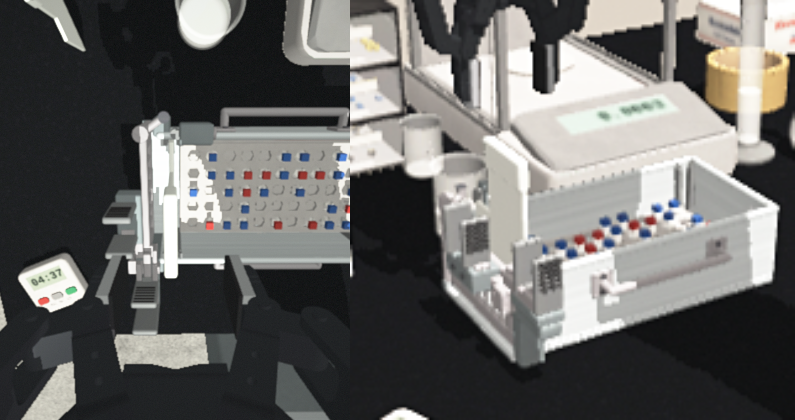

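The grip edge is at wrist (264–278, 193–278) and the fingers straddle it. Next is a numeric check of the panel and lock positions.

```bash
python3 - <<'E'
from h import *
F='w3.png'
g=cv2.cvtColor(cv2.imread('pics/w3.png'),cv2.COLOR_BGR2GRAY)
for v in(205,220,240,255,270):
    print(v,g[v,256:286].tolist())
for v in(200,235,270): print(v,won(F,271,v,.146))
for v in range(270,340,3): print(v,g[v,225:270:3].tolist())
E
```

```text
205 [183, 184, 184, 189, 196, 190, 178, 225, 254, 255, 255, 255, 255, 255, 255, 255, 255, 255, 255, 255, 254, 206, 180, 189, 234, 251, 250, 249, 249, 250]
220 [183, 183, 182, 183, 183, 183, 180, 217, 251, 255, 255, 255, 255, 255, 255, 255, 255, 255, 255, 255, 255, 217, 178, 151, 146, 228, 253, 252, 251, 251]
240 [90, 90, 90, 90, 92, 109, 138, 170, 237, 255, 255, 255, 255, 255, 255, 255, 255, 255, 255, 255, 255, 195, 97, 88, 112, 136, 149, 150, 150, 149]
255 [208, 117, 94, 95, 123, 144, 152, 166, 229, 255, 255, 255, 255, 255, 255, 255, 255, 255, 255, 255, 255, 210, 122, 117, 153, 185, 168, 146, 145, 145]
270 [142, 192, 227, 212, 202, 215, 203, 163, 204, 254, 255, 255, 255, 255, 255, 255, 255, 255, 255, 255, 255, 218, 68, 24, 32, 32, 32, 30, 32, 30]
200 [0.5705169  0.21232654 0.146     ]
235 [0.54670784 0.21263752 0.146     ]
270 [0.52080405 0.21297586 0.146     ]
270 [32, 168, 245, 242, 134, 138, 129, 141, 144, 121, 139, 227, 215, 204, 255]
273 [33, 108, 230, 225, 139, 140, 123, 141, 145, 118, 137, 184, 33, 190, 255]
276 [34, 34, 32, 29, 135, 141, 95, 133, 136, 112, 139, 126, 29, 113,
[... 750 characters left out ...]
 34]
312 [31, 32, 32, 32, 86, 89, 90, 89, 88, 92, 91, 87, 33, 29, 32]
315 [32, 32, 35, 37, 88, 89, 89, 88, 89, 91, 90, 83, 34, 31, 33]
318 [31, 30, 34, 52, 88, 89, 89, 89, 91, 90, 91, 80, 34, 30, 34]
321 [32, 31, 33, 65, 88, 88, 89, 90, 90, 91, 91, 68, 31, 33, 31]
324 [32, 31, 33, 77, 89, 89, 90, 91, 91, 90, 94, 59, 31, 33, 31]
327 [32, 33, 32, 85, 89, 90, 90, 90, 88, 90, 93, 48, 33, 30, 32]
330 [35, 32, 35, 116, 120, 121, 123, 122, 121, 122, 124, 44, 32, 33, 31]
333 [46, 43, 47, 192, 202, 205, 204, 205, 209, 212, 196, 48, 42, 44, 42]
336 [191, 198, 196, 200, 198, 198, 193, 198, 182, 195, 197, 194, 194, 192, 194]
339 [162, 179, 199, 194, 193, 193, 181, 193, 195, 194, 197, 199, 190, 200, 185]
```

Emit:
apply_moves --moves '[{"x": 0, "y": 2, "z": -22, "twist": 0}, {"x": 0, "y": 0, "z": -20, "twist": 0}, {"x": 0, "y": 0, "z": -14, "twist": 0}, {"x": 0, "y": 0, "z": -6, "twist": 0}, {"x": 0, "y": 0, "z": 0, "twist": 0}, {"x": 0, "y": 0, "z": 0, "twist": 0}]'

```text
time_s: 3.47
tcp_pos: [0.5439, 0.2129, 0.1185]
ee_rot: [1.0, -0.004, 0.001, -0.0]
ft_force: [-0.5, -0.1, 0.8]
opening: 0.051
finger_force: 0.0
```

Emit:
apply_moves --moves '[{"x": 0, "y": 0, "z": 0, "twist": 0}, {"x": 0, "y": 0, "z": 0, "twist": 0}, {"x": 0, "y": 0, "z": 0, "twist": 0}, {"x": 0, "y": 0, "z": 0, "twist": 0}, {"x": 0, "y": 0, "z": 0, "twist": 0}, {"x": 0, "y": 0, "z": 0, "twist": 0}]' --fingers 0

```text
time_s: 3.97
tcp_pos: [0.5437, 0.2131, 0.118]
ee_rot: [1.0, -0.004, 0.001, -0.0]
ft_force: [-0.1, 0.1, 6.5]
opening: 0.0081
finger_force: 59.2
```

Emit:
apply_moves --moves '[{"x": 0, "y": 0, "z": 6, "twist": 0}, {"x": 0, "y": 0, "z": 8, "twist": 0}, {"x": 0, "y": 0, "z": 10, "twist": 0}, {"x": 0, "y": 0, "z": 10, "twist": 0}, {"x": 0, "y": 0, "z": 10, "twist": 0}, {"x": 0, "y": 0, "z": 10, "twist": 0}, {"x": 0, "y": 0, "z": 10, "twist": 0}, {"x": 0, "y": 0, "z": 10, "twist": 0}, {"x": 0, "y": 0, "z": 10, "twist": 0}, {"x": 0, "y": 0, "z": 6, "twist": 0}, {"x": 0, "y": 0, "z": 0, "twist": 0}, {"x": 0, "y": 0, "z": 0, "twist": 0}]'

```text
time_s: 4.97
tcp_pos: [0.5434, 0.2127, 0.2073]
ee_rot: [1.0, -0.004, 0.0, -0.0]
ft_force: [-0.6, 1.3, -1.3]
opening: 0.0079
finger_force: 58.5
```

Emit:
apply_moves --moves '[{"x": 0, "y": -8, "z": 0, "twist": 0}, {"x": 0, "y": -16, "z": 0, "twist": 0}, {"x": 0, "y": -22, "z": 0, "twist": 0}, {"x": -1, "y": -24, "z": 0, "twist": 0}, {"x": 0, "y": -24, "z": 0, "twist": 0}, {"x": 0, "y": -24, "z": 0, "twist": 0}, {"x": -1, "y": -24, "z": 0, "twist": 0}, {"x": 0, "y": -22, "z": 0, "twist": 0}, {"x": 0, "y": -20, "z": 0, "twist": 0}, {"x": 0, "y": -14, "z": 0, "twist": 0}, {"x": 0, "y": 0, "z": 0, "twist": 0}, {"x": 0, "y": 0, "z": 0, "twist": 0}]'

```text
time_s: 5.97
tcp_pos: [0.5411, 0.0138, 0.2069]
ee_rot: [1.0, -0.005, -0.0, 0.0]
ft_force: [0.6, 1.0, -0.2]
opening: 0.0079
finger_force: 58.5
```

```bash
python3 - <<'E'
from h import *
wsnap('w4.png');snap('scene','s4.png');snap('top','t4.png')
w=cv2.imread('pics/w4.png'); s=cv2.resize(cv2.imread('pics/s4.png')[110:280,220:380],None,fx=2.47,fy=2.47)
h=np.hstack([w[:,130:530],s[:420]]); cv2.imwrite('pics/c4.png',h); print(h.shape)
E
```

```text
5.9667 [0.54109021 0.01376971 0.20688295] [ 9.99986618e-01 -5.15939082e-03 -3.78600583e-04  3.93243863e-05] 0.007914131483471448
(420, 795, 3)
```

View pics/c4.png

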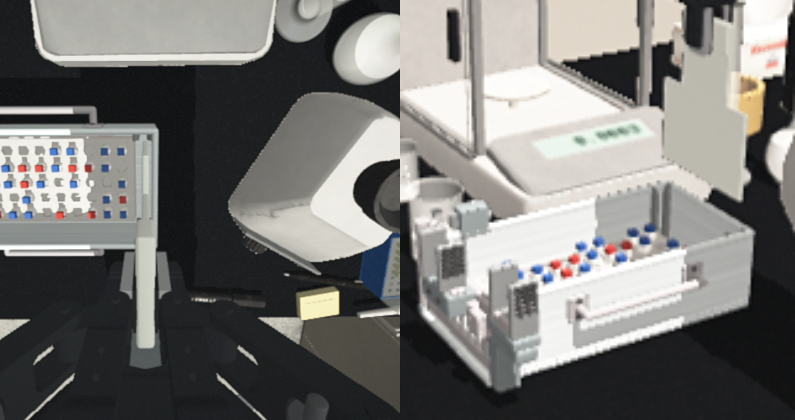

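```bash
python3 - <<'E'
from h import *
F='w4.png'
g=cv2.cvtColor(cv2.imread('pics/w4.png'),cv2.COLOR_BGR2GRAY).astype(int)
for v in(135,150,170,190,210,225):
    print(v,g[v,255:300].tolist())
for v in(110,115,118,120,122,124,126,128,130,132,134,136,138,140): print(v,g[v,[200,220,240,260,284]].tolist(),won(F,240,v,.07)[:2])
for v in(130,150,190,225):print(won(F,287,v,.07)[:2])
for v in range(212,250,2): print(v,g[v,[140,150,170,190,210,240,255]].tolist(),won(F,200,v,.07)[:2])
E
```

```text
135 [169, 169, 168, 168, 169, 168, 162, 133, 102, 102, 106, 108, 105, 105, 128, 165, 181, 183, 182, 183, 182, 153, 98, 82, 83, 84, 98, 128, 152, 172, 184, 189, 177, 125, 40, 18, 18, 18, 21, 22, 22, 20, 21, 22, 19]
150 [211, 192, 162, 156, 157, 158, 157, 158, 153, 143, 157, 179, 181, 182, 181, 181, 174, 159, 153, 162, 163, 166, 175, 181, 180, 177, 157, 140, 155, 175, 185, 190, 166, 105, 32, 17, 19, 20, 18, 22, 20, 23, 23, 24, 18]
170 [137, 145, 155, 155, 156, 155, 154, 154, 152, 145, 154, 179, 182, 181, 182, 182, 171, 168, 190, 205, 206, 208, 212, 202, 181, 176, 158, 142, 158, 176, 187, 189, 153, 75, 23, 20, 24, 24, 20, 20, 24, 20, 18, 19, 18]
190 [153, 154, 155, 156, 155, 156, 154, 154, 154, 146, 146, 166, 176, 176, 177, 175, 166, 162, 189, 205, 205, 208, 212, 199, 176, 171, 152, 141, 162, 178, 186, 187, 146, 58, 20, 17, 22, 21, 21, 21, 19, 21, 20, 21, 23]
210 [152, 161, 169, 160, 153, 155, 154, 155, 156, 148, 142, 160, 179, 180, 180, 180, 164, 150, 157, 161, 163, 165, 172, 176, 178, 170, 149, 144, 162, 180, 188, 183, 137, 49, 18, 21, 22, 21, 22, 17, 18, 24, 18, 23, 21]
225 [142, 142
[... 1546 characters left out ...]
 [144, 142, 142, 143, 143, 145, 145] [0.50476951 0.08944892]
230 [142, 142, 144, 142, 144, 145, 146] [0.50255951 0.08965363]
232 [142, 142, 142, 141, 142, 143, 144] [0.50033886 0.08985932]
234 [139, 138, 138, 138, 139, 142, 139] [0.49810749 0.090066  ]
236 [141, 142, 141, 142, 141, 142, 139] [0.49586533 0.09027368]
238 [139, 139, 140, 142, 142, 141, 141] [0.49361229 0.09048237]
240 [139, 138, 140, 139, 141, 142, 143] [0.4913483  0.09069207]
242 [138, 136, 133, 135, 134, 139, 135] [0.48907327 0.0909028 ]
244 [168, 171, 173, 174, 177, 167, 167] [0.48678713 0.09111455]
246 [246, 247, 248, 249, 251, 193, 193] [0.48448979 0.09132735]
248 [254, 254, 254, 253, 254, 151, 152] [0.48218117 0.09154118]
```

Emit:
apply_moves --moves '[{"x": 1, "y": 0, "z": -8, "twist": 0}, {"x": 0, "y": 0, "z": -10, "twist": 0}, {"x": 0, "y": 0, "z": -8, "twist": 0}, {"x": 0, "y": 0, "z": -6, "twist": 0}, {"x": 0, "y": 0, "z": -6, "twist": 0}, {"x": 0, "y": 0, "z": -6, "twist": 0}, {"x": 0, "y": 0, "z": -2, "twist": 0}, {"x": 0, "y": 0, "z": 0, "twist": 0}]'

```text
time_s: 6.78
tcp_pos: [0.5423, 0.0148, 0.1608]
ee_rot: [1.0, -0.004, -0.0, -0.0]
ft_force: [0.2, 0.4, -1.4]
opening: 0.008
finger_force: 58.5
```

Emit:
apply_moves --moves '[{"x": 0, "y": 0, "z": -6, "twist": 0}, {"x": 0, "y": 0, "z": -8, "twist": 0}, {"x": 0, "y": 0, "z": -8, "twist": 0}, {"x": 0, "y": 0, "z": -6, "twist": 0}, {"x": 0, "y": 0, "z": -4, "twist": 0}, {"x": 0, "y": 0, "z": -3, "twist": 0}, {"x": 0, "y": 0, "z": -3, "twist": 0}, {"x": 0, "y": 0, "z": 0, "twist": 0}]'

```text
time_s: 7.45
tcp_pos: [0.5423, 0.0147, 0.1228]
ee_rot: [1.0, -0.004, -0.0, -0.0]
ft_force: [0.3, 0.5, -1.5]
opening: 0.0082
finger_force: 58.5
```

Emit:
apply_moves --moves '[{"x": 0, "y": 0, "z": -2, "twist": 0}, {"x": 0, "y": 0, "z": -2, "twist": 0}, {"x": 0, "y": 0, "z": -1, "twist": 0}, {"x": 0, "y": 0, "z": 0, "twist": 0}]'

```text
time_s: 7.78
tcp_pos: [0.5424, 0.0147, 0.1182]
ee_rot: [1.0, -0.004, -0.0, -0.0]
ft_force: [0.5, -0.0, -1.3]
opening: 0.0084
finger_force: 58.6
```

Emit:
apply_moves --moves '[{"x": 0, "y": 0, "z": -1, "twist": 0}, {"x": 0, "y": 0, "z": -1, "twist": 0}, {"x": 0, "y": 0, "z": 0, "twist": 0}]'

```text
time_s: 8.03
tcp_pos: [0.5426, 0.0147, 0.1179]
ee_rot: [1.0, -0.004, 0.001, -0.0]
ft_force: [-9.4, -0.4, 33.1]
opening: 0.008
finger_force: 63.8
```

Emit:
apply_moves --moves '[{"x": 0, "y": 0, "z": 1, "twist": 0}, {"x": 0, "y": 0, "z": 0.5, "twist": 0}, {"x": 0, "y": 0, "z": 0, "twist": 0}]'

```text
time_s: 8.28
tcp_pos: [0.5425, 0.0147, 0.1179]
ee_rot: [1.0, -0.004, 0.0, -0.0]
ft_force: [-1.2, 0.1, 9.9]
opening: 0.0083
finger_force: 59.9
```

Emit:
apply_moves --moves '[{"x": 0, "y": 0, "z": 0, "twist": 0}, {"x": 0, "y": 0, "z": 0, "twist": 0}, {"x": 0, "y": 0, "z": 0, "twist": 0}, {"x": 0, "y": 0, "z": 0, "twist": 0}, {"x": 0, "y": 0, "z": 0, "twist": 0}, {"x": 0, "y": 0, "z": 10, "twist": 0}, {"x": 0, "y": 0, "z": 25, "twist": 0}, {"x": 0, "y": 0, "z": 30, "twist": 0}, {"x": 0, "y": 0, "z": 30, "twist": 0}, {"x": 0, "y": 0, "z": 0, "twist": 0}]' --fingers 0.6

```text
time_s: 9.12
tcp_pos: [0.544, 0.0147, 0.2183]
ee_rot: [1.0, -0.005, 0.004, -0.0]
ft_force: [-0.5, -0.3, 0.1]
opening: 0.0512
finger_force: 0.0
```

```bash
python3 - <<'E'
from h import *
snap('scene','s5.png');snap('top','t5.png')
# panel grip top-corners: check by scene
s=cv2.resize(cv2.imread('pics/s5.png')[140:280,220:380],None,fx=3,fy=3,interpolation=cv2.INTER_CUBIC)
cv2.imwrite('pics/c5.png',s)
# predicted panel points for pose x=.11 in scene
x0,y0,a=.5435,.1238,np.radians(-90.5)
def W(x,y,z): return [x0+np.cos(a)*x-np.sin(a)*y,y0+np.sin(a)*x+np.cos(a)*y,z]
for p in((.11,.03,.146),(.11,-.03,.146),(.11,-.054,.082),(.11,.054,.082)): print(p,np.round(proj('scene',W(*p)),1),np.round((proj('scene',W(*p))-[220,140])*3,0),np.round(proj('top',W(*p)),1))
E
```

```text
(0.11, 0.03, 0.146) [333.7 154.9] [341.  45.] [328.2 191.7]
(0.11, -0.03, 0.146) [351.6 164.1] [395.  72.] [328.7 216.8]
(0.11, -0.054, 0.082) [357.2 198.4] [412. 175.] [325.  228.6]
(0.11, 0.054, 0.082) [326.  179.7] [318. 119.] [324.2 186.1]
```

View pics/c5.png

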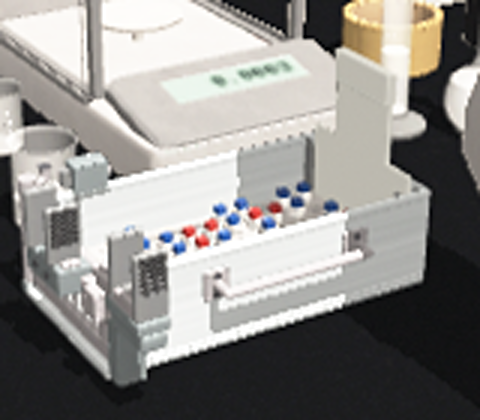

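The panel stands fully down in the rear slots. Its tongue top is at crop (340,45)–(393,72), which matches the predicted seated pose to the pixel, and the rack is unmoved. Next I'll get the lock geometry numerically.

```bash
python3 - <<'E'
from h import *
o=get_obs();print(np.round(o['q'],3),o['tcp_pos'])
F='w3.png'
g=cv2.cvtColor(cv2.imread('pics/w3.png'),cv2.COLOR_BGR2GRAY)
print(g[299:312,245].tolist(),g[326:338,245].tolist())
print(g[305,225:265].tolist());print(g[333,225:265].tolist())
for n,a in dict(mov0=(245,302,.112),mov1=(245,308,.112),fix0=(245,329,.112),fix1=(245,335,.112),mL=(231,305,.112),mR=(258,305,.112)).items():print(n,won(F,*a)[:2])
# gate tabs tops
for v in range(196,262,2): print(v,g[v,200:240:3].tolist(),won(F,220,v,.112)[:2].round(4))
E
```

```text
[-0.081  0.678 -0.009  1.631  0.008  0.83  -1.673] [0.5426839  0.01475149 0.21416844]
[68, 74, 47, 91, 145, 183, 207, 202, 179, 120, 89, 89, 89] [90, 88, 89, 98, 122, 153, 192, 205, 182, 165, 198, 203]
[33, 31, 31, 31, 34, 68, 136, 186, 200, 201, 201, 202, 203, 203, 203, 205, 203, 205, 204, 206, 207, 205, 207, 207, 208, 208, 209, 210, 211, 204, 179, 135, 96, 95, 81, 41, 30, 30, 30, 31]
[46, 46, 46, 43, 43, 41, 47, 97, 159, 192, 201, 202, 202, 202, 203, 205, 205, 205, 204, 206, 205, 205, 206, 208, 209, 208, 210, 212, 211, 211, 196, 156, 94, 48, 41, 45, 42, 41, 45, 44]
mov0 [0.46952649 0.235853  ]
mov1 [0.46347909 0.2361046 ]
fix0 [0.44153747 0.23701751]
fix1 [0.43503679 0.23728798]
mL [0.46662322 0.24775976]
mR [0.46641395 0.22503746]
196 [34, 33, 35, 33, 30, 80, 118, 117, 117, 117, 119, 117, 178, 172] [0.5628 0.2504]
198 [28, 31, 31, 30, 31, 78, 118, 118, 118, 117, 118, 117, 211, 200] [0.5612 0.2505]
200 [30, 35, 32, 32, 33, 76, 119, 118, 117, 117, 117, 117, 208, 200] [0.5597 0.2506]
202 [35, 31, 35, 33, 56, 81, 99, 99, 100, 101, 99, 100, 187, 203] [0.5581 0.2507]
204 [32, 34, 32, 33
[... 1680 characters left out ...]
95, 191, 236] [0.5236 0.2531]
246 [32, 33, 31, 82, 87, 90, 89, 91, 90, 91, 91, 97, 237, 247] [0.5219 0.2532]
248 [31, 32, 33, 89, 89, 90, 90, 92, 90, 90, 91, 98, 242, 247] [0.5201 0.2533]
250 [34, 33, 51, 91, 89, 90, 90, 90, 90, 91, 92, 96, 242, 248] [0.5184 0.2534]
252 [33, 32, 84, 104, 106, 108, 106, 107, 106, 107, 108, 99, 239, 151] [0.5166 0.2536]
254 [33, 31, 150, 164, 152, 149, 151, 149, 142, 171, 170, 109, 191, 142] [0.5149 0.2537]
256 [30, 31, 173, 195, 131, 121, 122, 95, 39, 206, 202, 115, 133, 145] [0.5131 0.2538]
258 [32, 31, 120, 160, 122, 123, 124, 53, 27, 170, 174, 120, 117, 115] [0.5113 0.2539]
260 [31, 29, 31, 57, 122, 123, 123, 35, 32, 40, 127, 123, 108, 112] [0.5095 0.2541]
```

Emit:
apply_moves --moves '[{"x": -4, "y": 10, "z": 0, "twist": 7}, {"x": -8, "y": 16, "z": 0, "twist": 7}, {"x": -8, "y": 20, "z": 0, "twist": 7}, {"x": -8, "y": 20, "z": 0, "twist": 7}, {"x": -9, "y": 20, "z": 0, "twist": 7}, {"x": -10, "y": 20, "z": 0, "twist": 7}, {"x": -10, "y": 20, "z": 0, "twist": 7}, {"x": -10, "y": 20, "z": 0, "twist": 7}, {"x": -10, "y": 20, "z": 0, "twist": 7}, {"x": -10, "y": 20, "z": 0, "twist": 7}, {"x": -6, "y": 20, "z": 0, "twist": 7}, {"x": -4, "y": 16, "z": 0, "twist": 7}]' --fingers 0.82

```text
time_s: 10.22
tcp_pos: [0.4443, 0.2381, 0.2124]
ee_rot: [0.744, 0.669, -0.001, -0.0]
ft_force: [0.5, 0.0, 0.5]
opening: 0.0698
finger_force: 0.0
```

Emit:
apply_moves --moves '[{"x": 0, "y": 0, "z": 0, "twist": 6}, {"x": 0, "y": 0, "z": 0, "twist": 0}, {"x": 0, "y": 0, "z": 0, "twist": 0}, {"x": 0, "y": 0, "z": 0, "twist": 0}]'

```text
time_s: 10.55
tcp_pos: [0.4455, 0.236, 0.2125]
ee_rot: [0.712, 0.702, -0.0, -0.0]
ft_force: [-0.4, 0.4, 1.1]
opening: 0.0702
finger_force: 0.0
```

```bash
python3 - <<'E'
from h import *
wsnap('w6.png')
g=cv2.cvtColor(cv2.imread('pics/w6.png'),cv2.COLOR_BGR2GRAY)
F='w6.png'
print(get_obs()['q'].round(2))
for n,p in dict(fixtop=(.4385,.2364,.112),movtop=(.4665,.2364,.112),gfix=(.5435,.254,.112),gmov=(.5135,.254,.112)).items():
    u,v=wproj(F,p);print(n,u,v); r=g[int(round(v)),max(0,int(u)-25):int(u)+25]; print(r.tolist())
E
```

```text
10.55 [0.44548002 0.23604744 0.21248816] [ 7.11843179e-01  7.02338308e-01 -4.35410126e-04 -1.98792109e-05] 0.07024459405158025
[-0.3   0.65 -0.44  1.76  0.37  0.81 -0.93]
fixtop 267.08802217011987 204.40583630971943
[32, 36, 33, 34, 32, 34, 35, 35, 36, 34, 37, 33, 34, 35, 35, 34, 34, 34, 35, 59, 145, 203, 209, 205, 192, 170, 131, 82, 44, 33, 36, 36, 35, 34, 35, 33, 35, 34, 36, 34, 34, 37, 33, 36, 33, 33, 33, 34, 36, 36]
movtop 299.74136849331546 204.0172045283808
[35, 34, 35, 33, 35, 34, 36, 34, 34, 37, 33, 36, 33, 33, 33, 34, 36, 36, 37, 55, 97, 114, 102, 108, 114, 119, 120, 109, 76, 51, 73, 82, 107, 154, 181, 182, 181, 178, 198, 245, 255, 255, 255, 252, 225, 179, 178, 179, 178, 183]
gfix 392.1251635688863 183.03480712034735
[123, 122, 126, 171, 207, 178, 125, 108, 88, 78, 75, 75, 76, 77, 78, 77, 77, 77, 78, 76, 81, 94, 105, 114, 117, 118, 113, 86, 99, 127, 111, 97, 99, 101, 102, 106, 124, 154, 172, 147, 95, 92, 99, 97, 100, 98, 98, 97, 100, 102]
gmov 356.20998979592827 183.47543295563463
[159, 159, 152, 120, 89, 101, 117, 123, 123, 122, 123, 118, 101, 75, 43, 33, 41, 43, 31, 30, 37, 73, 102, 113, 115, 118, 118, 115, 120, 123, 125, 125, 125, 124, 125, 124, 123, 122, 126, 171, 207, 178, 125, 108, 88, 78, 75, 75, 76, 77]
```

Emit:
apply_moves --moves '[{"x": 0, "y": 0, "z": -25, "twist": 0}, {"x": 0, "y": 0, "z": -30, "twist": 0}, {"x": 0, "y": 0, "z": -30, "twist": 0}, {"x": 0, "y": 0, "z": -20, "twist": 0}, {"x": 0, "y": 0, "z": -12, "twist": 0}, {"x": 0, "y": 0, "z": -9, "twist": 0}, {"x": 0, "y": 0, "z": 0, "twist": 0}, {"x": 0, "y": 0, "z": 0, "twist": 0}]'

```text
time_s: 11.27
tcp_pos: [0.4455, 0.2366, 0.0871]
ee_rot: [0.711, 0.704, -0.0, 0.0]
ft_force: [-0.6, -0.6, 0.7]
opening: 0.0701
finger_force: 0.0
```

Emit:
apply_moves --moves '[{"x": 0, "y": 0, "z": 0, "twist": 0}, {"x": 0, "y": 0, "z": 0, "twist": 0}, {"x": 0, "y": 0, "z": 0, "twist": 0}, {"x": 0, "y": 0, "z": 0, "twist": 0}, {"x": 0, "y": 0, "z": 0, "twist": 0}, {"x": 0, "y": 0, "z": 0, "twist": 0}, {"x": 0, "y": 0, "z": 0, "twist": 0}]' --fingers 0

```text
time_s: 11.85
tcp_pos: [0.4452, 0.2367, 0.0875]
ee_rot: [0.71, 0.704, 0.0, -0.0]
ft_force: [-3.1, -1.5, 15.9]
opening: 0.0214
finger_force: 61.6
```

Emit:
apply_moves --moves '[{"x": 0, "y": 0, "z": 0, "twist": 0}, {"x": 0, "y": 0, "z": 0, "twist": 0}, {"x": 0, "y": 0, "z": 0, "twist": 0}, {"x": 0, "y": 0, "z": 0, "twist": 0}, {"x": 0, "y": 0, "z": 0, "twist": 0}, {"x": 0, "y": 0, "z": 9, "twist": 0}, {"x": 0, "y": 0, "z": 30, "twist": 0}, {"x": 0, "y": 0, "z": 30, "twist": 0}, {"x": 0, "y": 0, "z": 30, "twist": 0}, {"x": 0, "y": 0, "z": 27, "twist": 0}, {"x": 0, "y": 0, "z": 0, "twist": 0}, {"x": 0, "y": 0, "z": 0, "twist": 0}]' --fingers 0.82

```text
time_s: 12.85
tcp_pos: [0.4457, 0.2368, 0.2143]
ee_rot: [0.71, 0.704, 0.001, 0.0]
ft_force: [-0.4, 0.4, -0.8]
opening: 0.07
finger_force: 0.0
```

```bash
python3 - <<'E'
from h import *
wsnap('w7.png')
g=cv2.cvtColor(cv2.imread('pics/w7.png'),cv2.COLOR_BGR2GRAY)
F='w7.png'
print(get_obs()['q'].round(2))
for y in (.230,.2364,.242):
    u,v=wproj(F,(.4425,y,.112));r=g[int(round(v)),245:315]; print(u,v,r.tolist())
for u in (262,268,280,290,298):print(u,won(F,u,204,.112)[:2])
# gate tabs rows
for y in(.248,.256):
    u,v=wproj(F,(.5285,y,.112)); print(u,v,g[int(round(v)),330:420].tolist())
for u in (350,360,380,400):print(u,won(F,u,183,.112)[:2])
for u in(357,392): print(u,g[165:215,u].tolist(),g[165:215,u+3].tolist()) 
for v in(170,183,200):print(v,won(F,357,v,.112)[:2])
E
```

```text
12.85 [0.44566611 0.23677327 0.21427957] [7.10315984e-01 7.03882098e-01 1.05200302e-03 2.97340291e-04] 0.07004699330273619
[-0.3   0.65 -0.45  1.76  0.37  0.82 -0.94]
271.3685860977366 211.58399491024628 [32, 33, 33, 35, 32, 37, 33, 37, 35, 36, 34, 32, 33, 35, 35, 41, 73, 152, 202, 208, 200, 186, 154, 101, 43, 32, 34, 34, 36, 36, 35, 35, 33, 35, 33, 34, 56, 142, 195, 203, 203, 196, 178, 127, 58, 35, 32, 33, 36, 36, 33, 33, 35, 34, 37, 36, 31, 35, 32, 50, 142, 198, 203, 201, 199, 198, 228, 253, 255, 255]
271.27420722201515 204.64268365887705 [34, 33, 36, 36, 37, 35, 33, 34, 33, 35, 34, 36, 35, 37, 34, 45, 80, 159, 209, 210, 199, 182, 151, 106, 55, 35, 33, 35, 33, 34, 33, 32, 35, 37, 35, 39, 79, 148, 197, 209, 205, 195, 178, 129, 62, 34, 35, 37, 33, 34, 36, 34, 33, 34, 34, 34, 41, 56, 65, 70, 113, 173, 201, 202, 199, 197, 215, 248, 255, 255]
271.1903596850445 198.47592391179043 [36, 35, 36, 39, 38, 36, 33, 35, 34, 34, 35, 33, 34, 31, 35, 51, 100, 171, 216, 215, 199, 179, 146, 110, 109, 119, 125, 136, 137, 137, 135, 137, 136, 137, 138, 136, 130, 153, 196, 214, 210, 197, 179, 131, 76, 10
[... 1680 characters left out ...]
38, 150, 150, 150, 212, 254, 255, 254, 254, 254, 254, 255, 254, 160, 118, 120, 121, 120, 131, 202, 251, 249, 248, 248, 248, 245, 228]
392 [23, 23, 20, 24, 60, 116, 158, 176, 185, 181, 177, 172, 152, 110, 102, 101, 97, 95, 93, 88, 89, 87, 79, 80, 82, 81, 99, 191, 255, 255, 255, 254, 254, 255, 255, 213, 144, 114, 119, 119, 119, 125, 200, 251, 249, 248, 248, 249, 249, 249] [23, 19, 22, 27, 73, 133, 172, 175, 145, 108, 95, 119, 137, 142, 131, 112, 102, 99, 100, 113, 121, 105, 114, 137, 148, 144, 146, 211, 255, 255, 254, 255, 255, 255, 255, 200, 175, 160, 138, 119, 117, 125, 200, 250, 249, 248, 248, 248, 248, 247]
170 [0.51414558 0.26621655]
183 [0.51505091 0.25505401]
200 [0.51627579 0.23995136]
```

```bash
python3 - <<'E'
from h import *
for n,(a,b) in dict(b0=(22,228),b1=(117,270)).items():
    print(n,onz('scene',160+a/3.8,160+b/3.8,0))
p=onz('scene',160+22/3.8,160+228/3.8,0)
for z in(.1,.12,.14,.16): q=(proj('scene',[p[0],p[1],z])-160)*3.8; print(z,q)
print('beaker',onz('top',258,150,.068),'bottle',onz('top',180,73,.25))
E
```

```text
b0 [0.74956604 0.32666893 0.        ]
b1 [0.67488673 0.29718178 0.        ]
0.1 [ 1.40599049 67.07712505]
0.12 [-2.93252165 33.17572057]
0.14 [-7.34886922 -1.33389481]
0.16 [-11.8451658  -36.46823672]
beaker [0.69508739 0.18088598 0.068     ] bottle [0.82159976 0.34605505 0.25      ]
```

Emit:
apply_moves --moves '[{"x": 20, "y": 5, "z": 0, "twist": 0}, {"x": 30, "y": 6, "z": 0, "twist": 0}, {"x": 30, "y": 6, "z": 0, "twist": 0}, {"x": 9, "y": 1, "z": -20, "twist": 0}, {"x": 0, "y": 0, "z": -30, "twist": 0}, {"x": 0, "y": 0, "z": -30, "twist": 0}, {"x": 0, "y": 0, "z": -20, "twist": 0}, {"x": 0, "y": 0, "z": -14, "twist": 0}, {"x": 0, "y": 0, "z": -10, "twist": 0}, {"x": 0, "y": 0, "z": -4, "twist": 0}, {"x": 0, "y": 0, "z": 0, "twist": 0}, {"x": 0, "y": 0, "z": 0, "twist": 0}]'

```text
time_s: 13.9
tcp_pos: [0.5345, 0.2549, 0.0852]
ee_rot: [0.71, 0.704, 0.0, -0.0]
ft_force: [-0.2, 0.4, 0.3]
opening: 0.0704
finger_force: 0.0
```

Emit:
apply_moves --moves '[{"x": 0, "y": 0, "z": 0, "twist": 0}, {"x": 0, "y": 0, "z": 0, "twist": 0}, {"x": 0, "y": 0, "z": 0, "twist": 0}, {"x": 0, "y": 0, "z": 0, "twist": 0}, {"x": 0, "y": 0, "z": 0, "twist": 0}, {"x": 0, "y": 0, "z": 0, "twist": 0}, {"x": 0, "y": 0, "z": 0, "twist": 0}]' --fingers 0

```text
time_s: 14.48
tcp_pos: [0.5349, 0.2547, 0.0855]
ee_rot: [0.71, 0.704, 0.001, 0.0]
ft_force: [1.1, -1.5, 7.1]
opening: 0.0209
finger_force: 61.3
```

```bash
python3 - <<'E'
from h import *
o=get_obs();print(o['tcp_pos'],o['ft_force'],o['opening'],o['q'].round(2))
H=np.array([.6055,.2358]);r=o['tcp_pos'][:2]-H;pr=r
for t in range(6,91,6):
    a=-np.radians(t);n=np.array([[np.cos(a),-np.sin(a)],[np.sin(a),np.cos(a)]])@r
    print(t,((n-pr)*1000).round(1),((n+H)*1000).round(1));pr=n
E
```

```text
[0.53490351 0.25471297 0.08553141] [ 1.09170843 -1.48164651  7.08693372] 0.020944130236699478 [-0.32  0.94 -0.38  1.56  0.47  0.72 -0.91]
6 [2.4 7.3] [537.3 262. ]
12 [3.1 7. ] [540.4 269. ]
18 [3.8 6.6] [544.2 275.6]
24 [4.5 6.2] [548.7 281.8]
30 [5.1 5.7] [553.8 287.5]
36 [5.7 5.1] [559.5 292.6]
42 [6.2 4.5] [565.7 297.1]
48 [6.6 3.8] [572.3 300.9]
54 [7.  3.1] [579.3 304. ]
60 [7.3 2.4] [586.6 306.4]
66 [7.5 1.6] [594.1 308. ]
72 [7.6 0.8] [601.7 308.8]
78 [7.7 0. ] [609.3 308.8]
84 [ 7.6 -0.8] [616.9 308. ]
90 [ 7.5 -1.6] [624.4 306.4]
```

Emit:
apply_moves --moves '[{"x": 1, "y": 3.7, "z": 0, "twist": -3}, {"x": 1.4, "y": 3.6, "z": 0, "twist": -3}, {"x": 1.5, "y": 3.5, "z": 0, "twist": -3}, {"x": 1.6, "y": 3.5, "z": 0, "twist": -3}, {"x": 1.8, "y": 3.3, "z": 0, "twist": -3}, {"x": 2, "y": 3.3, "z": 0, "twist": -3}, {"x": 0, "y": 0, "z": 0, "twist": 0}]'

```text
time_s: 15.07
tcp_pos: [0.544, 0.2758, 0.0855]
ee_rot: [0.813, 0.583, 0.0, 0.0]
ft_force: [-3.9, -4.3, 12.3]
opening: 0.021
finger_force: 60.8
```

Emit:
apply_moves --moves '[{"x": 2.2, "y": 3.1, "z": 0, "twist": -3}, {"x": 2.3, "y": 3.1, "z": 0, "twist": -3}, {"x": 2.5, "y": 2.9, "z": 0, "twist": -3}, {"x": 2.6, "y": 2.8, "z": 0, "twist": -3}, {"x": 2.8, "y": 2.6, "z": 0, "twist": -3}, {"x": 2.9, "y": 2.5, "z": 0, "twist": -3}, {"x": 3, "y": 2.3, "z": 0, "twist": -3}, {"x": 3.2, "y": 2.2, "z": 0, "twist": -3}, {"x": 3.3, "y": 2, "z": 0, "twist": -3}, {"x": 3.3, "y": 1.8, "z": 0, "twist": -3}, {"x": 0, "y": 0, "z": 0, "twist": 0}]'

```text
time_s: 15.98
tcp_pos: [0.5716, 0.3013, 0.0855]
ee_rot: [0.936, 0.352, -0.0, -0.0]
ft_force: [-7.5, -2.4, 12.2]
opening: 0.0212
finger_force: 61.4
```

Emit:
apply_moves --moves '[{"x": 3.5, "y": 1.6, "z": 0, "twist": -3}, {"x": 3.5, "y": 1.5, "z": 0, "twist": -3}, {"x": 3.6, "y": 1.3, "z": 0, "twist": -3}, {"x": 3.7, "y": 1.1, "z": 0, "twist": -3}, {"x": 3.7, "y": 0.9, "z": 0, "twist": -3}, {"x": 3.8, "y": 0.7, "z": 0, "twist": -3}, {"x": 3.8, "y": 0.5, "z": 0, "twist": -3}, {"x": 3.8, "y": 0.3, "z": 0, "twist": -3}, {"x": 3.8, "y": 0.1, "z": 0, "twist": -3}, {"x": 3.8, "y": -0.1, "z": 0, "twist": -3}, {"x": 0, "y": 0, "z": 0, "twist": 0}]'

```text
time_s: 16.9
tcp_pos: [0.6083, 0.3094, 0.0855]
ee_rot: [0.995, 0.098, -0.001, -0.001]
ft_force: [-11.4, -1.0, 14.0]
opening: 0.0211
finger_force: 62.2
```

Emit:
apply_moves --moves '[{"x": 3.8, "y": -0.3, "z": 0, "twist": -3}, {"x": 3.8, "y": -0.5, "z": 0, "twist": -3}, {"x": 3.8, "y": -0.7, "z": 0, "twist": -3}, {"x": 0, "y": 0, "z": 0, "twist": 0}, {"x": 0, "y": 0, "z": 0, "twist": 0}, {"x": 0, "y": 0, "z": 0, "twist": 0}]'

```text
time_s: 17.4
tcp_pos: [0.6192, 0.3081, 0.0855]
ee_rot: [1.0, 0.022, -0.001, -0.001]
ft_force: [-11.4, -0.2, 11.2]
opening: 0.021
finger_force: 62.1
```

```bash
python3 - <<'E'
from h import *
o=get_obs();print(o['tcp_pos'],o['ft_force'],o['q'].round(2))
snap('top','t9.png');snap('scene','s9.png')
x0,y0,a=.5435,.1238,np.radians(-90.5)
def W(x,y,z): return np.array([x0+np.cos(a)*x-np.sin(a)*y,y0+np.sin(a)*x+np.cos(a)*y,z])
# panel unchanged in scene? lock tab unchanged?
A=cv2.imread('pics/s5.png').astype(int);B=cv2.imread('pics/s9.png').astype(int)
D=np.abs(A-B).max(2)>40
print('panel region diff',D[150:200,325:362].mean(),'rack',D[205:225,285:320].mean(),'timer',D[280:325,180:240].mean(),'marker',D[235:255,400:460].mean())
b,c=cv2.imread('pics/t0.png').astype(int),cv2.imread('pics/t9.png').astype(int);d=np.abs(b-c).max(2)>40
print('beaker top',d[138:165,246:270].mean())
E
```

```text
[0.61918825 0.30805292 0.08553815] [-11.35310053  -0.19856056  11.17705663] [-0.51  1.07  0.01  1.13 -0.02  0.95 -2.02]
panel region diff 0.07351351351351351 rack 0.5742857142857143 timer 0.0 marker 0.03166666666666667
beaker top 0.0
```

```bash
python3 - <<'E'
from h import *
for f in('s0','s5','s9'):
    h=cv2.cvtColor(cv2.imread(f'pics/{f}.png'),cv2.COLOR_BGR2HSV)[195:235,255:345]
    for n,lo,hi in(('blue',(105,140,60),(125,255,255)),('red',(0,150,60),(6,255,255))):
        m=cv2.inRange(h,lo,hi);c=cv2.connectedComponentsWithStats(m)
        k=c[2][1:,4]>5; print(f,n,c[3][1:][k].round(0).tolist())
E
```

```text
s0 blue [[66.0, 7.0], [59.0, 9.0], [63.0, 12.0], [45.0, 13.0], [75.0, 13.0], [38.0, 14.0], [42.0, 18.0], [54.0, 19.0], [20.0, 24.0], [39.0, 23.0], [24.0, 27.0]]
s0 red [[56.0, 14.0], [50.0, 16.0], [35.0, 20.0], [28.0, 22.0], [32.0, 25.0]]
s5 blue [[66.0, 7.0], [59.0, 9.0], [63.0, 12.0], [45.0, 13.0], [75.0, 14.0], [38.0, 14.0], [42.0, 18.0], [54.0, 19.0], [20.0, 24.0], [39.0, 23.0], [24.0, 27.0]]
s5 red [[56.0, 14.0], [50.0, 16.0], [35.0, 20.0], [28.0, 22.0], [32.0, 25.0]]
s9 blue [[66.0, 7.0], [59.0, 9.0], [63.0, 12.0], [45.0, 13.0], [75.0, 14.0], [38.0, 14.0], [42.0, 18.0], [54.0, 19.0], [8.0, 22.0], [20.0, 24.0], [40.0, 23.0], [24.0, 27.0]]
s9 red [[56.0, 14.0], [50.0, 16.0], [35.0, 20.0], [27.0, 22.0], [32.0, 25.0]]
```

The rack hasn't moved, the panel is seated, the lock is back and the gate is held at about 87°. Handing in.

```bash
python3 -c "
from bench import *
print(sign_off())"
```

```text
the job is handed in; nothing more can be done
None
```

I handed the job in at about 17.5 s with the panel seated in the rear slots, the lock bolt squeezed back and the gate held open at about 87°; the rack, beaker, timer and marker showed no movement in the images, and the sign-off returned no verdict.

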